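Turn the drum flat side up and load it through the analyser's flaps

TASK

The orange drum on the grey shuttle has one flat side: feel for it and turn the drum until the flat faces straight up, as the analyser's cover lets it in no other way. Then push the shuttle along its lane, through the green spring flaps, all the way in to the stop so that both flaps swing shut behind it. Leave everything else on the bench where it is.

Things in the scene. Friction and masses are not known exactly. Their poses are not given: they have to be found in the camera images.
- dock: Fixed loading dock of a bench analyser. Origin: at table height, mid-plane of the two closed flaps; x = loading direction (level, away from the robot), y left, z up. Track floor 6 mm above the table, x -150 to 150 mm; 20 mm high guides leave a 56 mm wide lane. Blue flap posts 74 mm tall, 84 mm apart inside; open above, so closed fingers can follow the shuttle in from above up to the lip.
- lip (a point): Mouth of the dock's fixed cover: point in the middle of the lower front edge of the slanted yellow lip, 62 mm in from the flaps and 70 mm above the table (axes as the dock). Behind it the clear cover's underside is 68 mm, its top 78 mm above the table, up to the stop. The drum fits below only flat side up, within about 10 degrees. White housing, 88 mm tall, begins 98 mm beyond this point.
- stop (a point): Rubber end stop across the lane: middle of its face, 154 mm in from the flap plane, 28 mm above the table. Axes as the dock.
- shuttle: Loose grey shuttle in the dock's lane before the flaps, its two ends 55 mm from its origin (centre of its underside, which is 6 mm above the table in the lane); x along its length = loading direction, z up. Base 110 x 52 x 6 mm, an upright end plate at each end (6 mm thick, 40 mm wide, top 52 mm above the underside), carrying the orange drum. 0.5 kg with drum.
- rear (a point): Where to push: middle of the outer face of the shuttle's rear end plate (nearest the robot), 55 mm behind the shuttle's origin and 30 mm above its underside. Axes as the shuttle.
- drum_axis (a point): Centre of the orange drum (90 mm long, 56 mm across), 44 mm above the table, on its axis. Fixed to the shuttle: axes do NOT turn with the drum. Drum turns about x without end, stays where left (0.03 N m; stroking its top sideways rolls it). A flat along it, 22 mm from axis, 35 mm wide, starts facing anywhere but up: feel for it. Top at 72 mm, flat up 66. Pressing on a nearly level flat levels it.
- flap_l (a joint): Left one of two upright green spring flaps (38 mm wide, 62 mm tall, lower edge 8 mm above the table) that close the lane like saloon doors, hinged on the dock's posts at y = +39 mm; angle in rad, 0 closed, swings inward (+x) up to 1.5; the spring closes it (0.01 N m shut, 0.04 N m open).
- flap_r (a joint): Right flap, mirror image, hinged at y = -39 mm; 0 closed, grows as it swings inward.
- rack: Bystander, leave alone: green two-deck tube rack, 90 x 200 x 112 mm with capped tubes; origin at the centre of its underside.
- tipbox: Bystander, leave alone: white box with a blue top, 125 x 85 x 72 mm; origin at the centre of its underside.
- beaker: Bystander, leave alone: glass beaker, 72 mm across, 90 mm tall; origin at the centre of its underside.
- bottle: Bystander, leave alone: amber bottle with red cap, 64 mm across, 150 mm tall; origin at the centre of its underside.
- vial: Bystander, leave alone: small amber vial with red cap, 32 mm across, 50 mm tall, standing on the dock's left side ledge (12 mm high), 74 mm from the middle of the lane; origin at the centre of its underside.
- tubebox: Bystander, leave alone: small cardboard box, 90 x 60 x 35 mm; origin at the centre of its underside.
- jar: Bystander, leave alone: grey jar with white lid, 60 mm across, 70 mm tall; origin at the centre of its underside.
Not all that is in view belongs to the job. There is more than one size of the shuttle; the one meant has the size given above.

How it is judged:
On the way:
1. the shuttle's nose pushes both flaps open (x of shuttle in the frame of dock above -0.03 m and value of joint each of flap_l, flap_r above 0.4 rad), for 0.05 s.
At the end, for the whole second after the job is handed in: The shuttle stands at rest on the dock's floor in its lane, pushed in (its origin more than 94 mm past the flap plane; the stop is at 99 mm), the drum under the cover, and both flaps are shut behind it (within 0.1 rad) (x of shuttle in the frame of dock above 0.094 m and z of shuttle in the frame of dock below 0.01 m and y of shuttle in the frame of dock between -0.006 and 0.006 m and value of joint each of flap_l, flap_r below 0.1 rad and linear speed of shuttle below 0.01 m/s); the robot touches nothing.
It fails at once if a bystander is shoved more than 20 mm (distance of any of rack, tipbox, beaker, bottle, vial, tubebox, jar from where it was at the start of the episode above 0.02 m).
It also fails if it takes over 67 s, if anything falls off the work surface, if the arm or the gripper's body presses on something with over 40 N, if the wrist force passes 120 N, or if a joint passes its speed limit or range.

ROBOT

A 7-joint arm with a two-finger parallel gripper is mounted at the origin on the work surface. World frame = base frame: x ahead of the robot, y to its left, z up, the work surface at z = 0. Lengths are in m, angles in rad, forces in N, time in s.
With the tool pointing down it reaches from about 0.425 to 0.925 m from the base axis. Payload 6.8 kg.
Tool frame: the origin (TCP) lies on the front face of the gripper's body, between the roots of the fingers; the fingertips stand 73 mm ahead of it and the grasp point (between the pads) lies 54 mm ahead of it (env.nose_length is the distance from the TCP to the fingertips, in m); z points along the fingers, y is the direction in which the jaws open and shut (so a half turn about z gives the same grasp; the last joint's range is limited). The gripper opens to 85 mm and grips with 20 to 120 N. Pads are 22 mm wide; open, the fingers measure 114 mm over their backs; the gripper's body (76 mm by 85 mm) begins 54 mm behind the grasp point. The pads swing forward as they close: fully open they stand 13 mm farther back than shut.
Start: joints at [-1.338, 0.477, 0.022, 1.555, -0.011, 1.109, -0.083], TCP at [0.226, 0.636, 0.304] pointing down, gripper open.
Joint ranges: [-2.96, 2.96], [-0.34, 2.1], [-1.41, 1.46], [0.24, 2.44], [-1.37, 4.51], [0.17, 1.92], [-2.96, 2.96]. Speed limits (rad/s): [2.39, 2.39, 3.14, 3.14, 3.14, 3.14, 3.14].

INTERFACE

Orientations are given as a unit quaternion [w, x, y, z].
In Python, from cell import env, kin, camera, calibration, job gives the robot as it stands. The module is installed in compiled form; this text tells all that it offers. Calls block until the motion is done:
- env.reach(position, orientation): joint-space move of the TCP to a pose.
- env.movel(position, velocity=0.15, rot=None, stop_force=None): straight line of the TCP; rot=None keeps the orientation; velocity is the mean speed in m/s. With stop_force (N) it stops when the force on the tool has changed by that much, and returns True; else False.
- env.goto_joints(angles): joint-space move.
- env.grip(opening, f_grip=None): finger opening in m; f_grip is the grip in N (None keeps the last); returns when the fingers have stopped.
- env.dwell(seconds).
- kin.inverse_kinematics(position, orientation): joint angles nearest the present ones, or None.
- env.get_state(): the state.
- camera(name): name is "side" or "top" or "wrist"; returns (picture, depth): 384x512x3 uint8, blue, green, red; 384x512 float32, m along the optical axis (not along the pixel's ray), 0 where there is no reading.
- calibration(name): a dict with "fx", "fy", "cx", "cy" (pixels), "rvec" (rotation vector, rad) and "tvec" (3), from world to camera coordinates, as OpenCV has them. Camera axes: x right, y down, z forward; pixel columns grow to the right and rows downward; lengths in m; the calibration is good to about 2 mm. A picture is of the moment at which its call begins: read the wrist's pose just before it. calibration takes no time and is no camera call; for the wrist camera it gives the pose at the moment of the call.
A pose or a line that the arm cannot do raises env.PlanningError and nothing moves.
- job.job_done(): hands the job in, once; it reports no verdict.
The state is a dict: "time": time; "qpos": joint angles; "joint_velocities": joint speeds; "joint_torque": joint torques, N m; "tcp_pos": TCP position; "orientation": TCP orientation; "force": force on the tool from outside, world axes, zero at the start; "torque": the same for the moment, N m; "opening": finger opening in m.
Only numpy, scipy, OpenCV 4.12 (cv2) and the standard library are available. Lean on these libraries where they do the work, as an engineer would, in place of code of your own. Each camera call takes 0.05 s, during which the arm holds its last target.

## Working session

There is one attempt and no reset: what is moved stays moved. The work goes in short steps, each a Python script; the robot and the scene stay as the last script left them, time stands still between calls to the robot, and variables do not carry over. Pictures are saved under pics/ and viewed, and the job is handed in when it is done.

```bash
mkdir -p pics; ls; python3 - <<'E'
from cell import env, kin, camera, calibration, job
import cv2,numpy as np
s=env.get_state();print(s['time'],s['tcp_pos'],s['orientation'],s['opening'],env.nose_length)
for n in ("top","side","wrist"):
    c=calibration(n);print(n,{k:np.round(v,4).tolist() for k,v in c.items()})
    im,d=camera(n);cv2.imwrite(f"pics/{n}0.png",im);np.save(f"{n}0.npy",d)
E
```

```text
pics
0.0 [0.22546154 0.63573265 0.302939  ] [-9.76087822e-05  1.69568280e-01  9.85518022e-01 -9.03983487e-04] 0.08564875538441889 0.0726
top {'fx': 359.9775, 'fy': 359.9775, 'cx': 256.185, 'cy': 188.9222, 'rvec': [2.1888, -2.1423, 0.187], 'tvec': [-0.0066, 0.5509, 0.9314]}
side {'fx': 406.4475, 'fy': 406.4475, 'cx': 251.2604, 'cy': 196.2286, 'rvec': [2.3842, -0.6666, 0.2518], 'tvec': [-0.4623, 0.3001, 1.1656]}
wrist {'fx': 329.8323, 'fy': 329.8323, 'cx': 258.8471, 'cy': 190.3133, 'rvec': [-2.3449, -1.6577, -0.2627], 'tvec': [-0.6748, -0.041, 0.3801]}
```

View pics/top0.png

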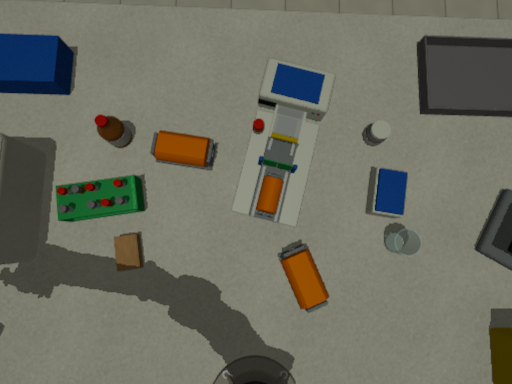

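View pics/side0.png

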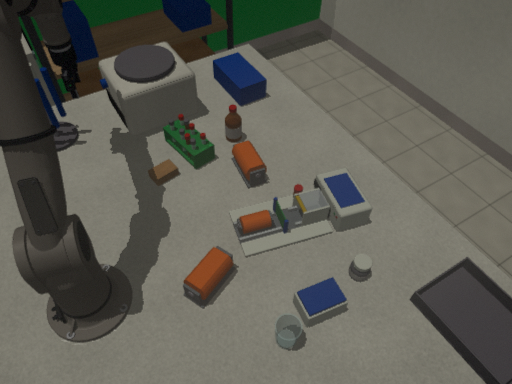

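View pics/wrist0.png

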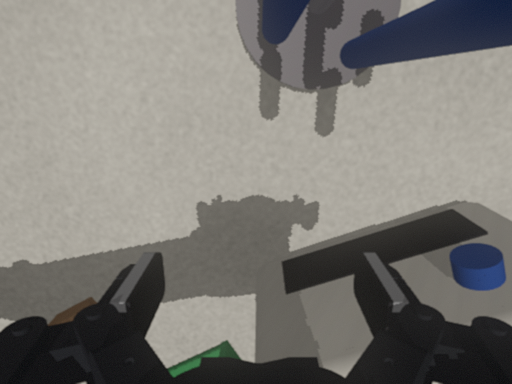

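Orange drums in the top view: (183,148) on a large shuttle loose on the bench, (304,278) on a large shuttle loose on the bench, and (270,195), the smaller one in the dock's lane. I choose (270,195) and check it in a close crop with its measured size.

```bash
cat > h.py <<'E'
import cv2,numpy as np
def cam(c):
    R,_=cv2.Rodrigues(np.array(c['rvec'],float));return R,np.array(c['tvec'],float).ravel()
def cloud(c,d):
    R,t=cam(c);v,u=np.mgrid[0:d.shape[0],0:d.shape[1]]
    P=np.stack([(u-c['cx'])/c['fx']*d,(v-c['cy'])/c['fy']*d,d],-1)
    return (P-t)@R
def ray(c,px,z):
    R,t=cam(c);r=np.array([(px[0]-c['cx'])/c['fx'],(px[1]-c['cy'])/c['fy'],1.])@R
    o=-t@R;return o+r*(z-o[2])/r[2]
E
python3 - <<'E'
from cell import calibration
from h import *
c=calibration("top");im=cv2.imread("pics/top0.png");W=cloud(c,np.load("top0.npy"))
cv2.imwrite("pics/crop_top.png",cv2.resize(im[50:235,220:350],None,fx=3.2,fy=3.2,interpolation=cv2.INTER_CUBIC))
hsv=cv2.cvtColor(im,cv2.COLOR_BGR2HSV)
def comps(lo,hi,n,zmin=0.0):
    m=cv2.inRange(hsv,lo,hi);k,l,st,ce=cv2.connectedComponentsWithStats(m)
    for i in range(1,k):
        if st[i,4]>12:
            p=W[l==i];uv=np.argwhere(l==i)[:,::-1].astype(np.float32);r=cv2.minAreaRect(uv)
            print(n,ce[i].round(1),st[i,4],np.round(r[1],1),round(r[2],1),'med',np.median(p,0).round(4),'zmax',np.percentile(p[:,2],95).round(4))
comps((5,150,80),(15,255,255),'orange')
comps((22,120,80),(35,255,255),'yellow')
comps((45,100,30),(85,255,255),'green')
comps((100,120,40),(125,255,255),'blue')
comps((0,150,80),(4,255,255),'red')
for v in range(95,225,8):
    print(v,[int(x) for x in np.round(W[v,235:330:6,2]*1000)])
E
```

```text
orange [180.5 148.1] 1467 [51.7 29. ] 9.0 med [0.6456 0.2044 0.0856] zmax 0.0889
orange [269.3 194. ] 692 [19.6 35.2] 14.0 med [ 0.5339 -0.0276  0.0691] zmax 0.0742
orange [302.9 280.2] 686 [54.6 30.6] 66.8 med [ 0.317  -0.1098  0.0812] zmax 0.0886
yellow [283.9 137.4] 121 [26.7  4.4] 14.0 med [ 0.686  -0.0644  0.0754] zmax 0.0782
green [277.2 164.1] 159 [29.3  5.8] 14.0 med [ 0.6192 -0.0519  0.044 ] zmax 0.0718
green [103.2 199.6] 2326 [36.7 87.6] 81.7 med [0.5099 0.3969 0.0703] zmax 0.0737
green [ 74.2 185.1] 76 [ 5.1 25.3] 82.4 med [0.5447 0.4718 0.0708] zmax 0.1088
blue [34.4 64.3] 4071 [72.8 58.4] 1.8 med [0.8623 0.5983 0.0891] zmax 0.0928
blue [297.4  83.2] 1408 [48.  29.6] 14.0 med [ 0.8303 -0.0966  0.0906] zmax 0.0933
blue [260.2 160.2] 26 [3.3 7.5] 11.3 med [ 0.6247 -0.0032  0.0679] zmax 0.076
blue [293.5 168.5] 30 [3.4 8.6] 36.9 med [ 0.6052 -0.0927  0.0626] zmax 0.0754
blue [390.7 191.2] 1180 [28.3 42.9] 6.5 med [ 0.5484 -0.3471  0.0728] zmax 0.0757
red [100.4 120.1] 107 [10.6 10.6] 45.0 med [0.6932 0.3868 0.1505] zmax 0.1528
red [258.3 123.6] 86 [ 9. 10.] 90.0 med [0.7247
[... 695 characters left out ...]
, 10, 13, 2, 1]
143 [1, 0, 1, 9, 13, 15, 21, 9, 6, 7, 22, 11, 13, 13, 2, 3]
151 [2, 2, 13, 13, 14, 10, 4, 7, 4, 5, 5, 14, 10, 10, 0, 2]
159 [1, 2, 11, 12, 70, 70, 7, 5, 5, 8, 13, 14, 14, 2, 3, -1]
167 [2, -2, 10, 12, 10, 21, 5, 7, 27, 46, 73, 13, 10, 0, -1, 3]
175 [1, 15, 11, 12, 4, 12, 57, 56, 6, 5, 12, 12, 11, 4, -2, 0]
183 [0, 10, 17, 12, 20, 66, 70, 72, 54, 13, 13, 12, 1, 0, -1, 2]
191 [1, 11, 15, 14, 21, 68, 75, 69, 22, 15, 13, 14, 5, -2, 2, 0]
199 [11, 998, 13, 4, 58, 69, 72, 65, 5, 12, 13, 12, 0, 0, 4, 2]
207 [12, 14, 12, 20, 63, 70, 69, 51, 14, 14, 11, 3, 1, 0, 1, 1]
215 [3, 1, -2, 21, 5, 51, 58, 19, 14, 16, 13, 1, 4, 1, 2, 2]
223 [2, 0, -2, -1, 1, 2, 0, 1, 10, 14, 13, 5, 2, 2, 2, 0]
```

View pics/crop_top.png

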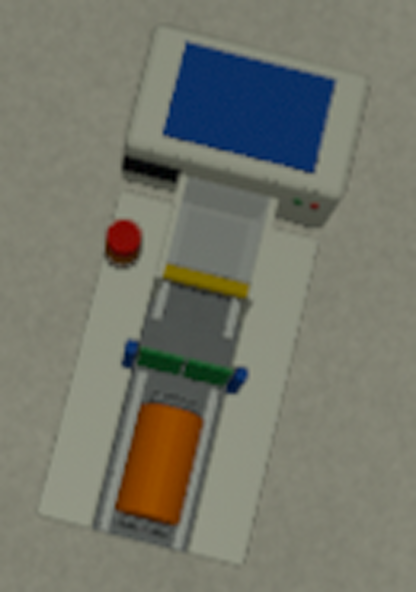

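The crop confirms it: the small drum at (270,195) sits on the grey shuttle in the lane before the green flaps, with posts at (260,160) and (293,168) and the lip at (284,137). It measures about 56 mm wide with its top at about 72 mm. The other two have tops at 88 mm, so they are too large. Now a closer look with the wrist camera.

```bash
python3 - <<'E'
from cell import env, kin, camera, calibration, job
from h import *
from scipy.spatial.transform import Rotation as Ro
s=env.get_state();c=calibration("wrist");R,t=cam(c);o=-t@R
q=s['orientation'];Rt=Ro.from_quat([q[1],q[2],q[3],q[0]]).as_matrix()
print('cam in tool',Rt.T@(o-s['tcp_pos']),'axes(cols tool->cam rows)\n',(R@Rt).round(3))
# yaw of dock from top: posts, lip and flaps
ct=calibration("top")
print('posts',ray(ct,(260.2,160.2),.07),ray(ct,(293.5,168.5),.07),'lip',ray(ct,(283.9,137.4),.074),'drum',ray(ct,(269.3,194),.066))
a=np.arctan2
P=ray(ct,(260.2,160.2),.07);Q=ray(ct,(293.5,168.5),.07);e=(P-Q)[:2];print('dist',np.linalg.norm(e),'yaw',np.degrees(a(-e[0],e[1])))
ya=a(-e[0],e[1])
# tool down: z down; want tool x,y ; cam look
for k in (0,90,180,270):
    th=ya+np.radians(k)
    Rm=np.column_stack([[np.cos(th),np.sin(th),0],[np.sin(th),-np.cos(th),0],[0,0,-1]])
    qq=Ro.from_matrix(Rm).as_quat();qq=np.r_[qq[3],qq[:3]]
    j=kin.inverse_kinematics([.5,-.02,.33],qq);print(k,None if j is None else np.round(j,2), 'camoff',(Rm@(Rt.T@(o-s['tcp_pos']))).round(3))
E
```

```text
cam in tool [ 0.07936502  0.00042636 -0.07040533] axes(cols tool->cam rows)
 [[ 0.001  1.    -0.001]
 [-0.951  0.    -0.31 ]
 [-0.31   0.001  0.951]]
posts [ 0.62306896 -0.00280233  0.07      ] [ 0.60311636 -0.09097423  0.07      ] lip [ 0.6856013  -0.06445721  0.074     ] drum [ 0.53444378 -0.02834799  0.066     ]
dist 0.09040127779983952 yaw -12.75082731658845
0 [-0.86  0.21  0.9   1.98 -0.19  1.04 -1.66] camoff [ 0.077 -0.018  0.07 ]
90 [-0.75  0.19  0.77  1.97 -0.15  1.04 -0.14] camoff [0.018 0.077 0.07 ]
180 [-0.62  0.17  0.61  1.97 -0.11  1.04  1.39] camoff [-0.077  0.018  0.07 ]
270 [-0.42  0.16  0.38  1.95 -0.07  1.04  2.91] camoff [-0.018 -0.077  0.07 ]
```

```bash
cat >> h.py <<'E'
from scipy.spatial.transform import Rotation as Ro
def down(yaw,k=180):
    th=yaw+np.radians(k)
    Rm=np.column_stack([[np.cos(th),np.sin(th),0],[np.sin(th),-np.cos(th),0],[0,0,-1]])
    q=Ro.from_matrix(Rm).as_quat();return np.r_[q[3],q[:3]]
E
python3 - <<'E'
from cell import env, kin, camera, calibration, job
from h import *
ya=np.radians(-13.5)
env.reach([.56,-.035,.30],down(ya)); env.grip(0.0,30)
print(env.get_state()['time'],env.get_state()['force'],env.get_state()['opening'])
c=calibration("wrist");im,d=camera("wrist");cv2.imwrite("pics/w1.png",im);np.save("w1.npy",d);np.save("w1c.npy",c,allow_pickle=True)
im,d=camera("side");cv2.imwrite("pics/s1c.png",cv2.resize(im[160:270,210:360],None,fx=5,fy=5,interpolation=cv2.INTER_CUBIC))
E
```

```text
3.5667 [ 0.80227045 -0.01532648 -0.2469086 ] 7.548781035181822e-05
```

View pics/w1.png

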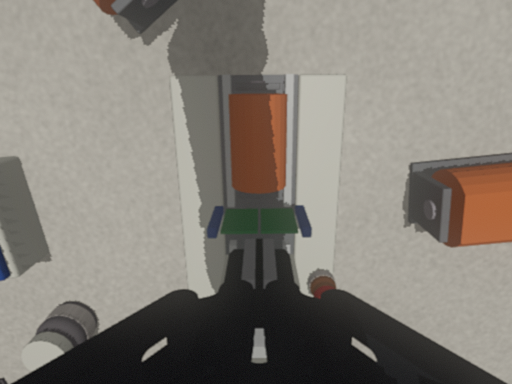

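View pics/s1c.png

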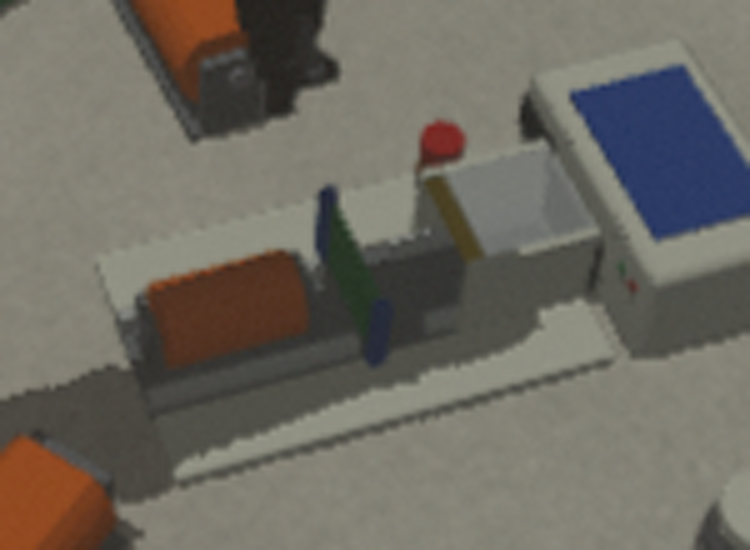

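```bash
python3 - <<'E'
from h import *
c=np.load("w1c.npy",allow_pickle=True).item();im=cv2.imread("pics/w1.png");d=np.load("w1.npy");W=cloud(c,d)
hsv=cv2.cvtColor(im,cv2.COLOR_BGR2HSV)
# ledge plate edges: bright low-sat
def rows(lo,hi,us,ue):
    pass
m=cv2.inRange(hsv,(0,0,0),(180,255,255))
# gradient based left/right plate edge, at z=.012
g=cv2.GaussianBlur(cv2.cvtColor(im,cv2.COLOR_BGR2GRAY),(3,3),0).astype(float)
gx=np.abs(cv2.Sobel(g,cv2.CV_64F,1,0))
def edge(u0,u1,vs,z):
    pts=[]
    for v in vs:
        u=u0+np.argmax(gx[v,u0:u1]);pts.append(ray(c,(u,v),z))
    pts=np.array(pts);return pts
L=edge(330,352,range(85,190),.012);Rr=edge(164,192,range(85,260),.012)
for n,p in(('left',L),('right',Rr)):
    l=cv2.fitLine(p[:,:2].astype(np.float32),cv2.DIST_HUBER,0,.001,.001).ravel();print(n,np.degrees(np.arctan2(l[1],l[0])),l[2:])
mb=cv2.inRange(hsv,(105,100,20),(130,255,255));k,l,st,ce=cv2.connectedComponentsWithStats(mb)
for i in range(1,k):
    if st[i,4]>60:print('blue',ce[i],st[i])
mg=cv2.inRange(hsv,(45,80,20),(85,255,255));k,l,st,ce=cv2.connectedComponentsWithStats(mg)
for i in range(1,k):
    if st[i,4]>60:
        print('green',ce[i],st[i],'top pts',ray(c,ce[i],.06))
mo=cv2.inRange(hsv,(3,150,40),(18,255,255));k,l,st,ce=cv2.connectedComponentsWithStats(mo)
i=min(range(1,k),key=lambda i:np.hypot(*(ce[i]-[258,142])));print('drum',ce[i],st[i])
P=W[l==i];t=np.radians(-13.3);ex=np.array([np.cos(t),np.sin(t)]);ey=np.array([-ex[1],ex[0]])
x=P[:,:2]@ex;y=P[:,:2]@ey;print('x range',np.percentile(x,[1,99]),'y',np.percentile(y,[1,99]))
y0=np.mean(np.percentile(y,[1,99]))
mm=(x>np.percentile(x,12))&(x<np.percentile(x,88))
for b in np.arange(-30,31,3):
    s=mm&(abs((y-y0)*1000-b)<1.5)
    if s.sum()>15:print(b,s.sum(),(P[s,2].mean()*1000).round(1),'V',hsv[l==i][s][:,2].mean().round(0))
cv2.imwrite("pics/w1c.png",cv2.resize(im[60:260,160:360],None,fx=3,fy=3,interpolation=cv2.INTER_CUBIC))
E
```

```text
left -12.901317 [0.5601171  0.05727336]
right -17.314812 [ 0.5569776  -0.12109568]
blue [  2.80745342 267.86335404] [  0 250   9  30 161]
green [242.90177134 221.41223833] [222 209  35  25 621] top pts [ 0.61027879 -0.06314263  0.06      ]
green [268.65862069 222.93448276] [261 210  23  23 290] top pts [ 0.61806372 -0.03793687  0.06      ]
drum [248.7529651  146.34259573] [ 231   95   40   98 2951]
x range [0.48420137 0.57182055] y [0.06993428 0.103998  ]
-18 55 57.6 V 100.0
-15 155 61.0 V 101.0
-12 199 64.4 V 103.0
-9 214 67.0 V 105.0
-6 213 68.9 V 105.0
-3 219 70.4 V 107.0
0 232 71.3 V 108.0
3 219 72.0 V 109.0
6 197 72.2 V 110.0
9 254 72.3 V 110.0
12 159 71.9 V 110.0
15 94 71.3 V 110.0
18 31 70.4 V 109.0
```

View pics/w1c.png

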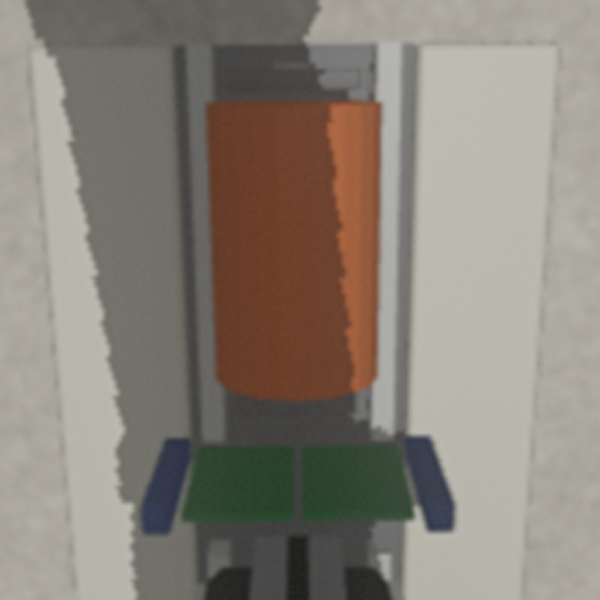

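```bash
python3 - <<'E'
from h import *
from cell import calibration
c=np.load("w1c.npy",allow_pickle=True).item();im=cv2.imread("pics/w1.png");d=np.load("w1.npy");W=cloud(c,d)
f=lambda p,z:ray(c,(p[0]/3+160-.33,p[1]/3+60-.33),z)
def rep(n,A,B):
    e=(A-B)[:2];print(n,'len',np.linalg.norm(e).round(4),'yaw',np.degrees(np.arctan2(-e[0],e[1])).round(2),'mid',((A+B)/2).round(4))
rep('flap tops',f((413,519),.07),f((183,521),.07))
rep('post inner',f((427,528),.074),f((172,530),.074))
rep('post outer',f((455,528),.074),f((142,533),.074))
rep('plate rear corners',f((557,44),.012),f((33,48),.012))
rep('drum rear end at half h',f((381,102),.044),f((207,102),.044))
t=np.radians(-13.5);ex=np.array([np.cos(t),np.sin(t)]);ey=np.array([-ex[1],ex[0]])
# all W points over drum
O=np.array([.6155,-.0495])
X=(W[...,:2]-O)@ex;Y=(W[...,:2]-O)@ey;Z=W[...,2]
m=(X>-.135)&(X<-.06)&(abs(Y)<.045)
for b in np.arange(-40,43,3):
    s=m&(abs(Y*1000-b)<1.5)
    if s.sum()>15:print(b,s.sum(),np.percentile(Z[s]*1000,[20,50,80]).round(1))
# top lines from lip in top image
ct=calibration("top");print('lip top-view dock xy',[( (ray(ct,(283.9,137.4),.074)[:2]-O)@v).round(4) for v in (ex,ey)])
i2=cv2.imread("pics/top0.png");h=cv2.cvtColor(i2,cv2.COLOR_BGR2HSV);mm=cv2.inRange(h,(22,120,80),(35,255,255))
uv=np.argwhere(mm)[:,::-1];uv=uv[(abs(uv-[284,137])<25).all(1)]
p=np.array([ray(ct,q,.075) for q in uv]);l=cv2.fitLine(p[:,:2].astype(np.float32),cv2.DIST_HUBER,0,.001,.001).ravel();print('lip yaw',np.degrees(np.arctan2(-l[0],l[1])))
# blue screen yaw
mm=cv2.inRange(h,(100,120,40),(125,255,255));k,lab,st,ce=cv2.connectedComponentsWithStats(mm)
L=lab[83,297];p=np.array([ray(ct,q,.088)[:2] for q in np.argwhere(lab==L)[:,::-1]],np.float32);print('screen rect',cv2.minAreaRect(p))
E
```

```text
flap tops len 0.0767 yaw -12.94 mid [ 0.6221 -0.0491  0.07  ]
post inner len 0.0842 yaw -13.0 mid [ 0.6236 -0.0489  0.074 ]
post outer len 0.1034 yaw -12.48 mid [ 0.624  -0.0494  0.074 ]
plate rear corners len 0.1792 yaw -13.06 mid [ 0.4756 -0.015   0.012 ]
drum rear end at half h len 0.0551 yaw -13.47 mid [ 0.4925 -0.0193  0.044 ]
-40 1003 [  9.8 299.4 306.5]
-37 1074 [289.6 301.2 304. ]
-34 1144 [282.  296.6 300.5]
-31 925 [ 21.8 290.4 296.8]
-28 632 [278.  287.9 292.4]
-25 717 [ 56.9 282.  288.1]
-22 729 [ 61.5 280.7 284.7]
-19 728 [ 64.5 278.5 283.2]
-16 706 [ 66.9 276.  309.6]
-13 1295 [ 70.4 298.8 309.4]
-10 1636 [242.5 292.9 308. ]
-7 1610 [242.8 286.8 308.1]
-4 1836 [240.5 286.7 305.8]
-1 1249 [ 73.4 267.5 302.2]
2 979 [ 72.7 260.5 304.1]
5 1586 [231.5 277.  301.8]
8 1691 [244.3 287.1 307.9]
11 1613 [242.8 286.7 307.9]
14 1594 [242.9 294.2 308.4]
17 1145 [ 68.1 300.9 310.4]
20 548 [ 64.1 272.1 282.6]
23 757 [ 61.5 280.1 283.8]
26 725 [ 56.7 281.1 285.5]
29 591 [278.7 285.2 290. ]
32 787 [ 21.  285.2 293.1]
35 1035 [278.  293.3 298. ]
38 1083 [287.4 299.2 301.9]
41 1132 [286.4 299.4 304.9]
lip top-view dock xy [np.float64(0.0717), np.float64(0.0018)]
lip yaw -12.591054
screen rect ((0.8316991329193115, -0.09773067384958267), (0.127822607755661, 0.08364357054233551), 77.23247528076172)
```

Dock: origin at about (0.621, -0.049), yaw -13.0° (flap tops 77 mm long, post gap 84 mm, rear plate corners at -150 mm all agree). The drum centre is at dock x ≈ -87 mm. The depth profile over the upper ±65° is round, so the flat is underneath. I'll start with a touch and one stroke.

```bash
cat >> h.py <<'E'
YAW=np.radians(-13.0);O=np.array([.621,-.049]);EX=np.array([np.cos(YAW),np.sin(YAW)]);EY=np.array([-EX[1],EX[0]])
Q=down(YAW,180);NOSE=.0726
def D(x,y,ztip): # dock coords (m), tip height -> TCP
    p=O+x*EX+y*EY;return [p[0],p[1],ztip+NOSE]
def st(env,n=''):
    s=env.get_state();f=np.array(s['force']);r=np.array(s['tcp_pos'][:2])-O
    print(n,'t%.2f'%s['time'],'x%.1f y%.1f ztip%.1f'%(r@EX*1e3,r@EY*1e3,(s['tcp_pos'][2]-NOSE)*1e3),'F x%.1f y%.1f z%.1f'%(f[:2]@EX,f[:2]@EY,f[2]))
    return s
E
python3 - <<'E'
from cell import env
from h import *
env.reach(D(-.087,.013,.090),Q);st(env,'above')
print(env.movel(D(-.087,.013,.060),velocity=.02,stop_force=4));s=st(env,'touch')
z=s['tcp_pos'][2]-NOSE
env.movel(D(-.087,.013,z-.001),velocity=.02);st(env,'press')
for y in (.004,-.004,-.013):
    env.movel(D(-.087,y,z-.001),velocity=.06);st(env,'stroke')
E
```

```text
above t4.28 x-86.0 y12.9 ztip90.8 F x0.4 y-0.2 z0.4
True
touch t5.25 x-87.0 y13.8 ztip70.5 F x-1.0 y1.3 z5.9
press t5.50 x-86.9 y14.2 ztip70.1 F x-2.5 y2.8 z10.4
stroke t5.80 x-86.8 y4.8 ztip71.5 F x-9.1 y1.1 z26.9
stroke t6.08 x-86.7 y-4.5 ztip71.6 F x-8.8 y-2.1 z28.1
stroke t6.38 x-86.7 y-14.3 ztip70.4 F x-3.2 y-3.7 z13.4
```

```bash
cat >> h.py <<'E'
def zc(y,off=-.001,w=.0046): # tip height on round drum
    d=max(abs(y)-w,0);return .0436+np.sqrt(.028**2-d*d)+off
def touch(env,x,y,f=3.5,n='touch',zmin=.055,z0=.076):
    env.movel(D(x,y,z0),velocity=.15)
    h=env.movel(D(x,y,zmin),velocity=.025,stop_force=f);s=st(env,n+' '+str(h));return s['tcp_pos'][2]-NOSE
E
python3 - <<'E'
from cell import env
from h import *
X=-.087
for k in range(4):
    env.movel(D(X,-.013,.077),velocity=.15)
    z=touch(env,X,.013)
    if z<.0685: break
    for y in (.013,.0065,0,-.0065,-.013):
        env.movel(D(X,y,zc(y,-.0012)),velocity=.06)
        if y==0: st(env,'mid')
    st(env,'end')
E
```

```text
touch True t7.37 x-86.8 y13.1 ztip70.7 F x-0.4 y1.6 z5.1
mid t8.13 x-86.6 y-0.7 ztip71.7 F x-4.0 y-0.6 z18.3
end t8.65 x-86.6 y-15.1 ztip70.1 F x-3.6 y-3.5 z12.8
touch True t9.63 x-86.8 y13.0 ztip70.7 F x-1.0 y0.8 z5.6
mid t10.40 x-86.7 y-1.1 ztip71.3 F x-2.7 y-2.8 z12.6
end t10.92 x-87.0 y-13.4 ztip69.0 F x-0.6 y-1.1 z1.6
touch True t12.03 x-86.9 y13.8 ztip64.4 F x-0.5 y2.2 z5.0
```

```bash
python3 - <<'E'
from cell import env
from h import *
X=-.087
for y in (0.,-.013):
    touch(env,X,y,f=2.5)
    s=env.get_state(); env.movel([*s['tcp_pos'][:2],.0755+NOSE],velocity=.15)
E
```

```text
touch True t12.77 x-87.0 y-0.3 ztip67.9 F x-0.6 y-0.8 z7.1
touch True t13.71 x-86.9 y-13.4 ztip68.9 F x0.6 y-1.4 z1.9
```

```bash
python3 - <<'E'
from cell import env
from h import *
X=-.087
def up():
    s=env.get_state(); env.movel([*s['tcp_pos'][:2],.0735+NOSE],velocity=.15)
def press(y,z,f):
    env.movel(D(X,y,.0735),velocity=.15)
    print(env.movel(D(X,y,z),velocity=.025,stop_force=f));st(env,'press');up()
press(-.010,.0652,20)
press(.0,.0645,15)
for y in (.012,-.012):
    touch(env,X,y,f=2.0,z0=.0735);up()
E
```

```text
True
press t14.53 x-86.7 y-12.1 ztip67.3 F x-0.2 y-0.5 z1.9
True
press t15.38 x-86.8 y-1.0 ztip66.3 F x-2.1 y-1.2 z7.9
touch True t16.32 x-86.8 y12.5 ztip65.5 F x1.2 y2.4 z3.2
touch True t17.29 x-86.9 y-12.1 ztip66.8 F x-0.1 y-0.3 z-0.3
```

```bash
python3 - <<'E'
from cell import env,camera,calibration
from h import *
X=-.087
env.movel(D(X,0,.078),velocity=.2)
env.grip(.016)
print(env.movel(D(X,0,.060),velocity=.025,stop_force=15));s=st(env,'press')
env.movel([s['tcp_pos'][0],s['tcp_pos'][1],s['tcp_pos'][2]-.001],velocity=.02);s=st(env,'press2')
env.movel(D(X,0,.078),velocity=.2);st(env);env.grip(0.)
env.reach(D(-.03,0,.19),Q)
c=calibration("wrist");im,d=camera("wrist");st(env,'pic')
W=cloud(c,d);cv2.imwrite("pics/w2.png",im)
XX=(W[...,:2]-O)@EX;YY=(W[...,:2]-O)@EY;Z=W[...,2]
m=(XX>-.125)&(XX<-.055)&(Z<.1)&(Z>.03)
for b in np.arange(-30,31,3):
    s=m&(abs(YY*1000-b)<1.5)
    if s.sum()>30:print(b,s.sum(),np.median(Z[s]*1000).round(1))
E
```

```text
True
press t18.62 x-86.9 y-0.7 ztip66.3 F x-2.2 y-0.1 z10.8
press2 t18.87 x-86.8 y-0.7 ztip66.3 F x-5.2 y-0.8 z16.6
 t19.12 x-86.6 y0.1 ztip78.2 F x-0.0 y0.0 z0.2
pic t20.03 x-30.8 y0.1 ztip189.2 F x-0.3 y-0.1 z-0.9
-27 183 53.6
-24 281 59.1
-21 318 63.0
-18 329 66.0
-15 353 66.5
-12 348 66.5
-9 346 66.4
-6 366 66.5
-3 357 66.4
0 280 66.5
3 364 66.5
6 365 66.4
9 351 66.4
12 343 66.5
15 353 66.5
18 325 65.4
21 315 62.4
24 277 57.8
27 121 51.6
```

View pics/w2.png

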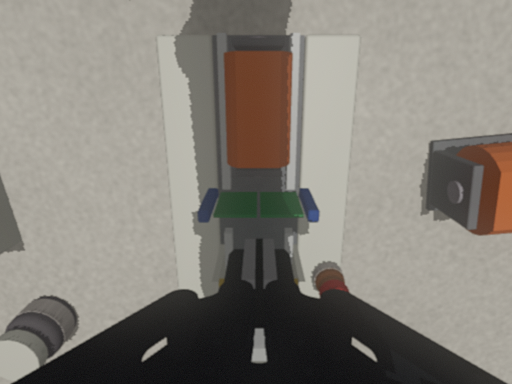

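The flat is level: 66.5 mm from y=-15 to +15, with symmetric shoulders. Next I move behind the rear plate and make contact.

```bash
python3 - <<'E'
from cell import env,camera,calibration,kin
from h import *
print(kin.inverse_kinematics(D(.04,0,.028),Q))
env.reach(D(-.172,0,.11),Q);env.movel(D(-.172,0,.028),velocity=.12);st(env,'behind')
print(env.movel(D(-.140,0,.028),velocity=.03,stop_force=3));st(env,'contact')
E
```

```text
[-0.32954142  0.74104877  0.46745468  1.74657546 -0.45548664  0.76357286
  1.71094643]
behind t21.56 x-171.3 y-0.1 ztip28.4 F x-0.3 y-0.1 z0.3
True
contact t22.27 x-151.2 y-0.0 ztip27.7 F x-0.4 y-0.1 z-0.2
```

```bash
python3 - <<'E'
from cell import env,camera,calibration
from h import *
for x in (-.11,-.08,-.055):
    print(env.movel(D(x,0,.028),velocity=.06,stop_force=25));st(env,'push')
im,d=camera("side");cv2.imwrite("pics/s2c.png",cv2.resize(im[140:270,210:370],None,fx=5,fy=4.5,interpolation=cv2.INTER_CUBIC))
im,d=camera("top");cv2.imwrite("pics/t2c.png",cv2.resize(im[90:230,220:350],None,fx=4,fy=4,interpolation=cv2.INTER_CUBIC))
E
```

```text
False
push t23.12 x-109.8 y-0.1 ztip27.8 F x-2.6 y-0.3 z0.3
False
push t23.77 x-79.1 y-0.0 ztip28.3 F x0.2 y0.4 z0.3
False
push t24.34 x-54.5 y-0.0 ztip28.1 F x0.4 y-0.3 z-0.5
```

View pics/s2c.png

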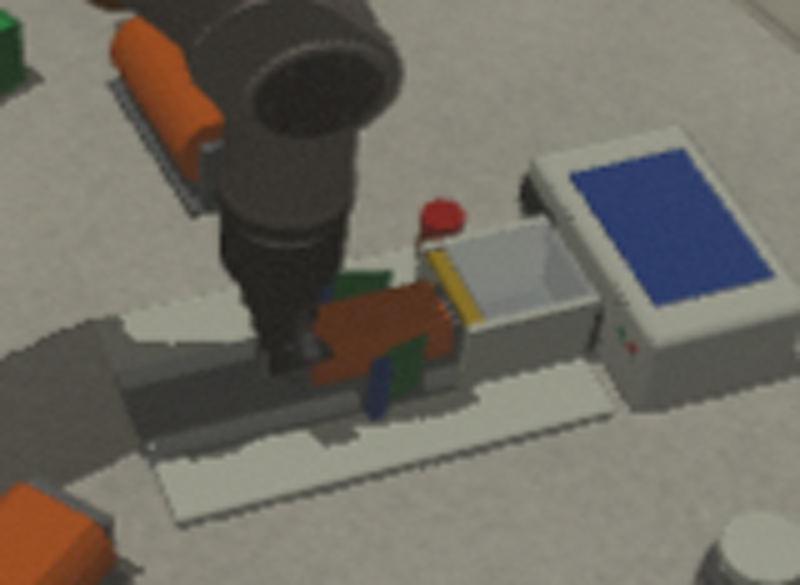

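View pics/t2c.png

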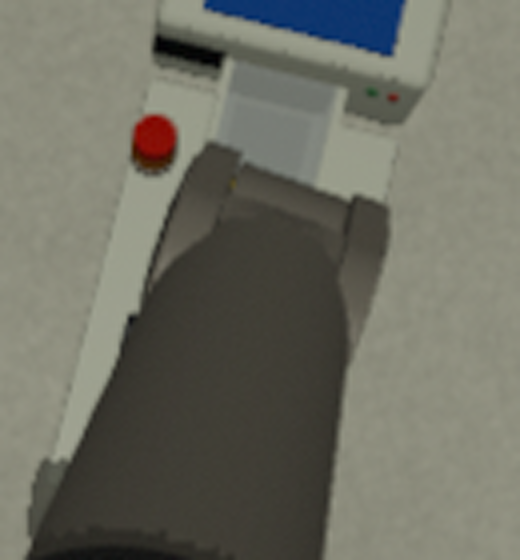

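Side view: both flaps are swung open beside the drum (crop (365,285) and (405,365)), and the drum's nose is at the lip (440,300). I'll keep pushing, now watching the force.

```bash
python3 - <<'E'
from cell import env,camera,calibration
from h import *
for x in (-.04,-.02,.0,.02,.030,.040):
    h=env.movel(D(x,0,.028),velocity=.05,stop_force=15);st(env,f'push {h}')
    if h:break
im,d=camera("side");cv2.imwrite("pics/s3c.png",cv2.resize(im[140:270,210:370],None,fx=5,fy=4.5,interpolation=cv2.INTER_CUBIC))
E
```

```text
push False t24.89 x-39.5 y-0.0 ztip28.1 F x-0.5 y-0.5 z0.0
push False t25.44 x-19.5 y-0.1 ztip28.2 F x-0.8 y0.1 z0.5
push False t25.99 x0.5 y-0.1 ztip28.2 F x0.1 y-0.5 z-0.1
push False t26.54 x20.5 y-0.1 ztip28.1 F x-1.0 y-0.6 z1.0
push False t26.89 x30.4 y0.0 ztip28.2 F x-0.0 y0.1 z2.3
push True t27.10 x33.0 y-0.1 ztip27.7 F x-2.4 y0.1 z6.6
```

View pics/s3c.png

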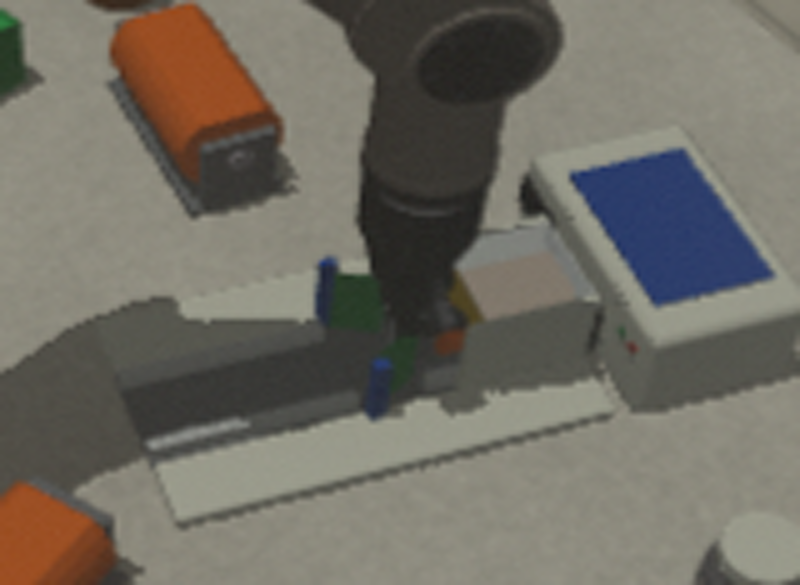

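```bash
python3 - <<'E'
from cell import env,camera,calibration
from h import *
st(env,'now')
h=env.movel(D(.042,0,.028),velocity=.02,stop_force=18);st(env,f'push {h}')
c=calibration("wrist");im,d=camera("wrist");cv2.imwrite("pics/w3.png",im)
E
```

```text
now t27.15 x33.0 y-0.1 ztip27.7 F x-1.7 y0.2 z4.1
push True t27.47 x33.3 y-0.1 ztip27.6 F x-0.9 y-0.2 z6.3
```

View pics/w3.png

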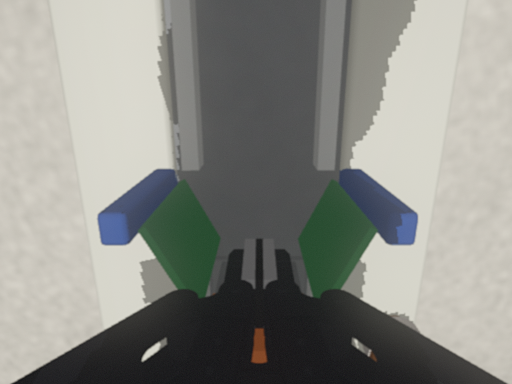

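```bash
python3 - <<'E'
from cell import env,camera,calibration
from h import *
env.movel(D(.031,0,.028),velocity=.02);st(env,'back')
env.movel(D(.031,0,.10),velocity=.10);st(env,'up')
env.movel(D(.031,0,.22),velocity=.2);env.reach(D(-.02,0,.22),Q)
c=calibration("wrist");im,d=camera("wrist");st(env);cv2.imwrite("pics/w4.png",im);np.save("w4.npy",d)
im,d=camera("side");cv2.imwrite("pics/s4c.png",cv2.resize(im[140:270,210:370],None,fx=5,fy=4.5,interpolation=cv2.INTER_CUBIC))
env.reach(D(-.2,0,.24),Q)
c=calibration("top");im,d=camera("top");cv2.imwrite("pics/t4c.png",cv2.resize(im[50:235,220:350],None,fx=3.2,fy=3.2,interpolation=cv2.INTER_CUBIC))
c=calibration("wrist");im,d=camera("wrist");st(env);cv2.imwrite("pics/w5.png",im);np.save("w5c.npy",c,allow_pickle=True)
E
```

```text
back t27.77 x31.8 y0.0 ztip28.5 F x1.9 y0.3 z3.3
up t28.63 x30.6 y0.1 ztip99.5 F x-0.9 y-0.0 z0.5
 t29.75 x-20.8 y0.3 ztip218.7 F x-0.3 y0.0 z0.8
 t30.65 x-198.3 y0.3 ztip240.4 F x0.0 y-0.3 z0.2
```

View pics/w5.png

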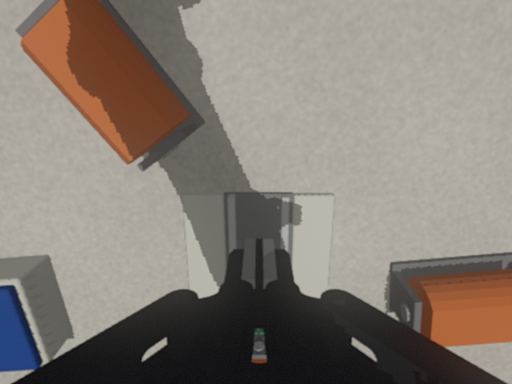

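View pics/t4c.png

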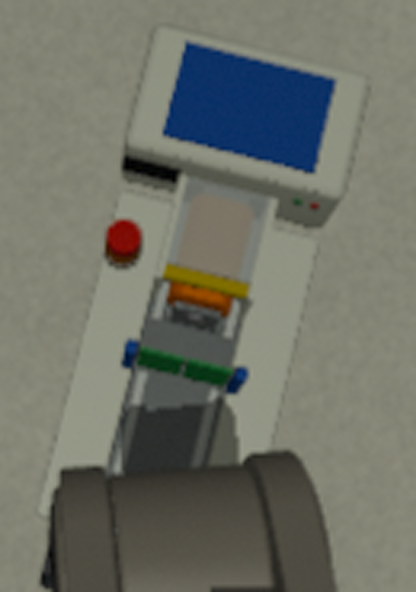

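View pics/s4c.png

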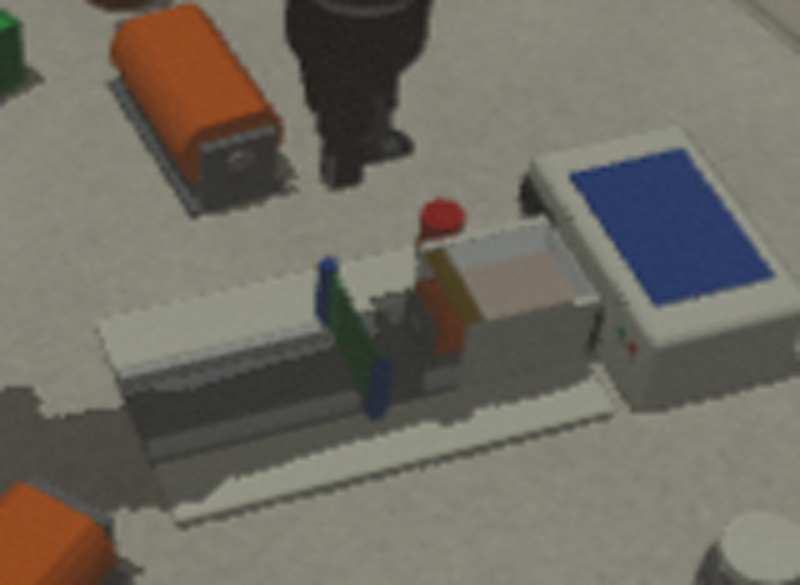

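```bash
python3 - <<'E'
from cell import env,camera,calibration
from h import *
env.reach(D(-.11,.0,.25),down(YAW,0))
c=calibration("wrist");im,d=camera("wrist");st(env);cv2.imwrite("pics/w6.png",im);np.save("w6.npy",d);np.save("w6c.npy",c,allow_pickle=True)
W=cloud(c,d);XX=(W[...,:2]-O)@EX;YY=(W[...,:2]-O)@EY;Z=W[...,2]
m=(abs(YY)<.015)
for b in range(20,70,2):
    s=m&(abs(XX*1000-b)<1)
    if s.sum()>5:print(b,s.sum(),np.percentile(Z[s]*1000,[10,50,90]).round(0))
E
```

```text
t32.91 x-110.0 y-0.1 ztip249.9 F x-0.5 y-0.9 z0.1
20 59 [5. 6. 8.]
22 58 [6. 6. 7.]
24 64 [6. 7. 8.]
26 61 [6. 6. 7.]
28 63 [6. 6. 7.]
30 57 [6. 7. 8.]
32 56 [5. 7. 7.]
34 57 [5. 7. 7.]
36 56 [6. 7. 8.]
38 57 [5. 7. 8.]
40 57 [6. 7. 8.]
42 124 [ 6.  8. 49.]
44 232 [ 8. 22. 40.]
```

View pics/w6.png

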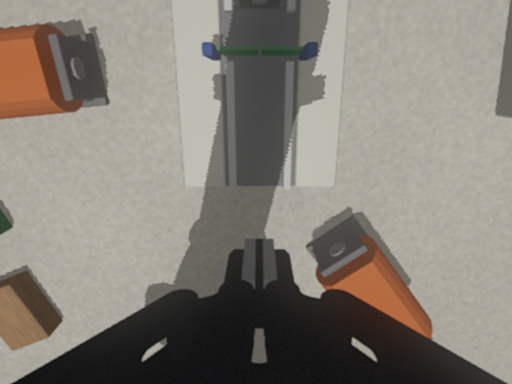

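The depth puts the rear plate face at dock x ≈ 43–44 mm (44 expected at the stop, at least 39 needed). Both flaps read as closed in line with the posts, at (260,50), and the arm is clear, so I'm handing in.

```bash
python3 - <<'E'
from cell import env,job
from h import *
st(env);job.job_done();st(env,'done')
E
```

```text
t32.91 x-110.0 y-0.1 ztip249.9 F x-0.5 y-0.9 z0.1
the job is handed in; nothing more can be done
the job is handed in; nothing more can be done
```

The shuttle is in at the stop with the drum flat side up, and both flaps are shut behind it. I handed the job in at about 33 s; it reports no verdict.

- **Drum:** I rolled the drum with sideways strokes until the touch height dropped. I then levelled the flat by pressing it, finally with both fingers. Depth then read 66.5 mm right across the flat (y −15 to +15 mm).
- **Push:** I pushed the shuttle through the flaps and under the lip until it came up hard. The side view midway showed both flaps wide open.
- **Last checks:** The rear plate is 43–44 mm past the flap plane, so the shuttle's origin is at about 98–99 mm (94 needed, stop at 99). The top, side and wrist views show the flaps closed, and the arm is clear.
- **Disagreements:**
  - Some force-stopped touches ended with low settled forces, and two single-finger probes differed by about 1.3 mm, so I relied on the two-finger press and the depth profile instead.
  - Tip position gave about 97 mm for the shuttle's origin, 1–2 mm short of the depth figure but still above the limit.
- **Not measured:** I did not re-measure the other bench items at the end, but nothing was touched on purpose. The vial looked unmoved in the last views.

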